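# Index the UV curing dial on by one nest

## Robot

A 6-joint arm with a two-finger parallel gripper is mounted at the origin on a cart in front of the work surface, level with it; the furniture and walls round the work are solid. World frame = base frame: x ahead of the robot, y to its left, z up, the work surface at z = 0. Lengths are in m, angles in rad, forces in N, time in s.
With the tool pointing down it reaches from about 0.375 to 0.975 m from the base axis. Payload 3.8 kg.
Tool frame: the origin (TCP) lies midway between the tips of the shut fingers; the grasp point (between the pads) lies 19 mm behind it; z points along the fingers, y is the line along which they close (so a half turn about z gives the same grasp; the last joint's range is limited). The gripper opens to 85 mm and grips with 20 to 120 N. Pads are 22 mm wide; open, the fingers measure 114 mm over their backs; the gripper's body (76 mm by 85 mm) begins 54 mm behind the grasp point. The pads swing forward as they close: fully open they stand 13 mm farther back than shut.
Start: joints at [-1.179, 0.264, 1.604, -0, 1.274, -0.037], TCP at [0.281, -0.614, 0.231] pointing down, gripper open.
Joint ranges: [-2.63, 2.63], [-0.94, 2.18], [0.31, 2.57], [-1.31, 4.45], [0, 2.66], [-2.55, 2.55]. Speed limits (rad/s): [2.57, 2.57, 3.14, 3.14, 3.14, 3.14].

## Interface

Orientations are given as a rotation vector (axis times angle).
In Python, from workcell import bot gives the robot as it stands.
- The arm moves only by the tool step_arm, never from a script. Its argument "motion" is a list of rows, each a list of 5 numbers: the finger opening in cm, from 0 to 8.54, then the shift along the tool's x, y, z in cm, then the turn about the tool's z in degrees. In form: [[claw, dx, dy, dz, twist], ...]. A call has 1 to 20 rows; each row is the pose to reach, as a shift and turn from the pose commanded when the call began, along the tool's axes at that moment; what a row does not reach only later rows make up. A row lasts 1/10 s, in which the tool goes at most 50 mm and 8.59 degrees, less where a joint would pass 70% of its speed; a pose out of reach is approached as far as the arm can. A call with a gripper value outside its range is refused whole. The fingers move at their own pace and stop on an object; "force" is the grip in N (left out, the last holds). Time passes only in rows, so rows that repeat a pose let the fingers close. It gives the time, the measured TCP pose, the force, the opening and the grip force at its end, in the units of the state.
- bot.read_state(): the state, without advancing time (a new reading comes with each control period).
- bot.read_camera(name): name is "side" or "top"; returns (picture, depth): 480x640x3 uint8, red, green, blue; 480x640 float32, m along the optical axis (not along the pixel's ray), 0 where there is no reading.
- bot.calibration(name): a dict with "mtx" (3x3 intrinsics, pixels), "origin" and "orientation" of the camera in the world. Camera axes: x right, y up, looking along -z (the intrinsics and any distortion apply to the point x, -y, -z); pixel columns grow to the right and rows downward; lengths in m; the calibration is good to about 2 mm. A picture is of the moment at which its call begins. calibration takes no time and is no camera call.
- bot.finish_job(): hands the job in; it is judged then, once.
The state is a dict: "time": time; "q": joint angles; "joint_vel": joint speeds; "joint_torque": joint torques, N m; "tool_pos": TCP position; "tcp_rot": TCP orientation; "wrist_force": force on the tool from outside, world axes, zero at the start; "torque": the same for the moment, N m; "width": opening from 0.0 (shut) to 1.0 (fully open); "grip_force": force on a finger pad.
Only numpy, scipy, OpenCV 4.12 (cv2) and the standard library are available. Lean on these libraries where they do the work, as an engineer would, in place of code of your own. Each camera call takes 0.05 s, during which the arm holds its last target. There are 200 camera calls.

## Task

Bring the next brass barrel under the UV lamp: push the bolt's brass post away from the hand wheel until the bolt is fully drawn, push the hand wheel round clockwise (seen from above) by its red upright handle through exactly one turn, then push the post back until the bolt is fully home in its notch. Push gently with closed fingertips only: grip and lift nothing, leave the barrels standing in their nests and do not disturb the things round the fixture.

Things in the scene. Friction and masses are not known exactly. Their poses are not given: they have to be found in the camera images.
- indexer: Bench indexing fixture, fixed: grey box, aluminium top 290 x 170 mm at 40 mm height. Origin: centre of its underside, on the bench. Own x runs from the hand wheel end to the UV lamp end, y is to the left of that, z up. Wheel and dial are geared 6 to 1 inside: one turn of the wheel moves the dial one nest on.
- dial_axis (a point): Point on the upright axis of the six-nest aluminium dial (124 mm across, top at 56 mm), 56 mm above the bench; barrels stand 48 mm from it. The lamp head (25 mm thick, 98 to 186 mm high) and its post stand on its +x side.
- wheel_axis (a point): Point on the hand wheel's upright axis, 94 mm above the bench. Black spoked wheel 90 mm across, rim top at 71 mm, hub top at 75 mm. Under it a steel index plate, 110 mm across, 46 to 54 mm high, with one tapered notch in its edge, 16 mm wide at the mouth, between two red marks.
- handle_mid (a point): Middle (height 94 mm) of the wheel's red upright handle: round revolving grip 14 mm thick, 73 to 114 mm high, 40 mm from wheel_axis, standing on the rim over a spoke and going round with the wheel. At the start and after each whole turn it stands on the fixture's -x side of the axis.
- wheel (a joint): Angle of the hand wheel in rad, about 0 at the start, growing clockwise seen from above; 6.283 is one full turn. Friction holds it where it is left (about 3 N at the handle, no spring, no coasting at slow speed).
- post_mid (a point): Point at 92 mm height on the axis of the index bolt's brass thumb post: round, 12 mm thick, 54 to 100 mm high. It slides along the fixture's y, in line with wheel_axis, on its +y side: 70 mm from it with the bolt home, 84 mm drawn. Beyond it, 91 to 111 mm from wheel_axis, is the bolt's guide block, 31 x 20 mm, top at 62 mm.
- bolt (a joint): Travel of the index bolt in m: 0 home, its tapered nose in the notch, wheel locked; 0.014 fully drawn along the fixture's +y (wheel free from 0.012). Friction of 2 N holds it where left, no spring. Pushed in with the wheel within 0.1 rad of a whole turn, the nose finds the notch and centres the wheel; otherwise it stops on the plate's edge.
- lamp_spot (a point): Point straight under the nozzle of the UV lamp, at the top of a seated barrel, 84 mm above the bench; it is fixed to the fixture. (On the black machine some 0.5 m to the left of the fixture a tall microscope stands over the bench: swing the arm round in front of it, not into it.)
- barrel_1: Loose brass collimator barrel, 10 mm thick, 28 mm tall, standing in one of the dial's nests, a 9 mm deep ring of 13 mm bore; origin at the centre of its foot, 56 mm above the bench. It stands under the lamp at the start.
- barrel_2: Loose brass collimator barrel, 10 mm thick, 28 mm tall, standing in one of the dial's nests, a 9 mm deep ring of 13 mm bore; origin at the centre of its foot, 56 mm above the bench. It is the next one to come under the lamp.
- barrel_3: Loose brass collimator barrel, 10 mm thick, 28 mm tall, standing in one of the dial's nests, a 9 mm deep ring of 13 mm bore; origin at the centre of its foot, 56 mm above the bench. It rides along.
- barrel_4: Loose brass collimator barrel, 10 mm thick, 28 mm tall, standing in one of the dial's nests, a 9 mm deep ring of 13 mm bore; origin at the centre of its foot, 56 mm above the bench. It rides along.
- barrel_5: Loose brass collimator barrel, 10 mm thick, 28 mm tall, standing in one of the dial's nests, a 9 mm deep ring of 13 mm bore; origin at the centre of its foot, 56 mm above the bench. It rides along.
- barrel_6: Loose brass collimator barrel, 10 mm thick, 28 mm tall, standing in one of the dial's nests, a 9 mm deep ring of 13 mm bore; origin at the centre of its foot, 56 mm above the bench. It rides along.
- glue_bottle: Small dark bottle with an orange spout, 31 mm thick, 82 mm tall, standing beside the fixture; to be left alone. Origin: centre of its underside.
- tweezers_black: Black tweezers, 18 x 121 x 9 mm, lying beside the fixture; to be left alone. Origin: centre of its underside.
- loupe: Black eye loupe, 39 mm across, 32 mm tall, standing beside the fixture; to be left alone. Origin: centre of its underside.
- marker_1: Marker pen, 14 x 122 mm, white with a red cap, lying beside the fixture; to be left alone. Origin: centre of its underside.

How it is judged:
By the outcome, as a careful person would: the job done as asked, in the order asked, and still so for the second after the job is handed in, with the robot touching nothing.
It also fails if it takes over 72 s, if anything falls off the work surface, if the arm or the gripper's body presses on something with over 40 N, if the wrist force passes 120 N, or if a joint passes its speed limit or range.

## Working session

There is one attempt and no reset: what is moved stays moved. The work goes in short steps, Python scripts to look and compute and a tool call to move; the robot and the scene stay as the last step left them, time stands still between calls to the robot, and variables do not carry over. Pictures are saved under pics/ and viewed, at most 10 in all, crops included, and the job is handed in when it is done.

Besides the shell and the picture viewer there is one more tool, called after "Call:" by a JSON object that holds its "name" and its "arguments". step_arm: Moves the arm, as the interface text tells. Its arguments: {"type":"object","properties":{"motion":{"type":"array","items":{"type":"array","items":{"type":"number"}}},"force":{"type":"number"}},"required":["motion"]}

```bash
mkdir -p pics; ls; python3 - <<'E'
from workcell import bot
import cv2,numpy as np
for n in("side","top"):
    p,d=bot.read_camera(n); np.savez(f"pics/{n}0.npz",p=p,d=d); cv2.imwrite(f"pics/{n}0.png",p[:,:,::-1]); print(n,bot.calibration(n))
print(bot.read_state())
E
```

```text
pics
side {'mtx': array([[517.18201481,   0.        , 323.15754527],
       [  0.        , 517.18201481, 236.79124828],
       [  0.        ,   0.        ,   1.        ]]), 'origin': array([ 0.32252656, -0.89069893,  0.64884876]), 'orientation': array([ 0.8156835 , -0.17799272, -0.4036209 ])}
top {'mtx': array([[495.18722725,   0.        , 335.01800301],
       [  0.        , 495.18722725, 232.06259044],
       [  0.        ,   0.        ,   1.        ]]), 'origin': array([ 0.49865909, -0.32813172,  0.94965505]), 'orientation': array([ 0.06796901, -0.03949802, -1.56951199])}
{'time': 0.1, 'q': array([-1.17892356e+00,  2.64686554e-01,  1.60529553e+00,  3.55983496e-05,
        1.27372066e+00, -3.68995950e-02]), 'joint_vel': array([-0.00056973, -0.00075905, -0.00205825,  0.00081756,  0.00118717,
       -0.00030091]), 'joint_torque': array([ 8.28764660e-04, -5.16708076e+01, -3.68590736e+01, -4.97930819e-05,
        6.33009797e-03, -1.62198063e-05]), 'tool_pos': array([ 0.2803778 , -0.61324915,  0.23004928]), 'tcp_rot': array([-3.06764088e+00, -6.67907429e-01,  5.32235783e-04]), 'wrist_force': array([-0.75169329, -0.16136405,  1.2114727 ]), 'torque': array([-0.00269952, -0.00512501,  0.02216981]), 'grip_force': 0.0, 'width': 0.999002625982715}
```

View pics/top0.png

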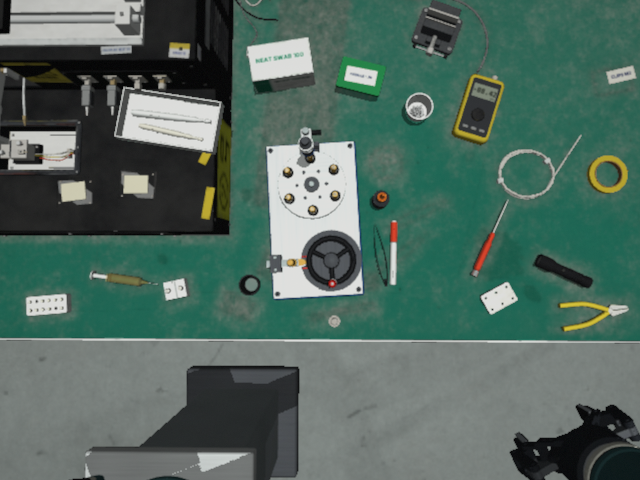

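View pics/side0.png

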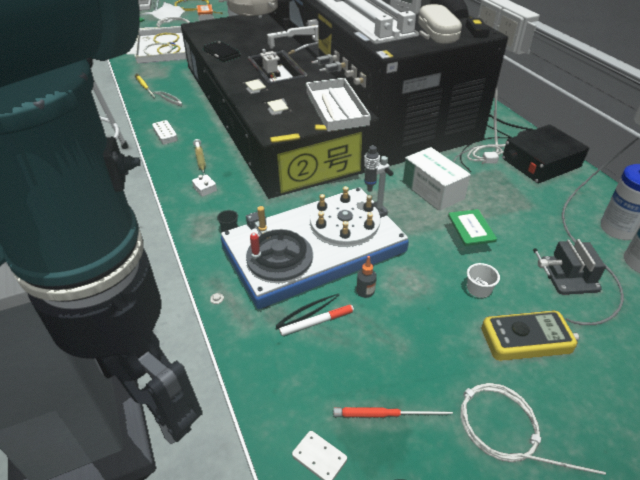

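The top view shows the fixture with its corners near (267,145), (354,141), (363,294) and (273,299). The hub is at (331,260), the red handle at (332,283), the post at about (290,263) and the dial at (312,184). In the side view the handle is at (255,243) and the post at (262,217).

```bash
cat > h.py <<'E'
import numpy as np,cv2
from scipy.spatial.transform import Rotation as R
from workcell import bot
C={n:bot.calibration(n) for n in("side","top")}
def ray(n,u,v):
    c=C[n];k=c["mtx"];d=np.array([(u-k[0,2])/k[0,0],-(v-k[1,2])/k[1,1],-1.])
    return np.array(c["origin"]),R.from_rotvec(c["orientation"]).apply(d)
def onz(n,u,v,z):
    o,d=ray(n,u,v);return o+d*(z-o[2])/d[2]
def dpt(n,u,v,dep):
    o,d=ray(n,u,v);return o+d*dep
def proj(n,p):
    c=C[n];k=c["mtx"];q=R.from_rotvec(c["orientation"]).inv().apply(np.array(p)-c["origin"])
    return np.array([k[0,0]*q[0]/-q[2]+k[0,2],k[1,1]*-q[1]/-q[2]+k[1,2]])
def tri(a,b):
    (o1,d1),(o2,d2)=a,b
    s=np.linalg.lstsq(np.c_[d1,-d2],o2-o1,rcond=None)[0]
    p,q=o1+d1*s[0],o2+d2*s[1];return (p+q)/2,np.linalg.norm(p-q)
E
python3 - <<'E'
from h import *
np.set_printoptions(precision=4,suppress=True)
T=np.load("pics/top0.npz");S=np.load("pics/side0.npz")
p=T["p"];hsv=cv2.cvtColor(p,cv2.COLOR_RGB2HSV)
m=cv2.inRange(hsv,(0,0,150),(180,40,255))
x=np.zeros_like(m);x[135:305,255:370]=m[135:305,255:370]
x=cv2.morphologyEx(x,cv2.MORPH_CLOSE,np.ones((5,5)))
c=max(cv2.findContours(x,0,1)[0],key=cv2.contourArea)
r=cv2.minAreaRect(c);b=cv2.boxPoints(r)
print(b);w=np.array([onz("top",*q,.04) for q in b]);print(w,np.linalg.norm(w-np.roll(w,1,0),axis=1),w.mean(0))
def blob(hsv,lo,hi,box):
    a,b_,c_,d=box;mm=cv2.inRange(hsv,lo,hi)
    if lo[0]==0 and hi[0]<12: mm|=cv2.inRange(hsv,(170,lo[1],lo[2]),(180,255,255))
    y=np.zeros_like(mm);y[b_:d,a:c_]=mm[b_:d,a:c_];n,l,st,ce=cv2.connectedComponentsWithStats(y)
    return [(st[i],ce[i]) for i in range(1,n) if st[i][4]>6]
hs=cv2.cvtColor(S["p"],cv2.COLOR_RGB2HSV)
for nm,h,bx in(("top",hsv,(320,265,345,295)),("side",hs,(240,225,270,265))):print(nm,"red",blob(h,(0,120,60),(10,255,255),bx))
for nm,h,bx in(("top",hsv,(265,250,312,275)),("side",hs,(250,200,275,235)),("top",hsv,(275,160,345,220))):print(nm,"brass",blob(h,(12,90,50),(30,255,255),bx))
d=T["d"];
for u,v in((331,260),(332,283),(291,263),(312,184)):print(u,v,dpt("top",u,v,d[v,u]),d[v,u])
big=cv2.resize(p[235:305,260:370],None,fx=7,fy=7,interpolation=2)
b2=cv2.resize(S["p"][195:300,215:325],None,fx=5,fy=5,interpolation=2)
cv2.imwrite("pics/crop.png",np.vstack([big[:, :550,::-1][:300],b2[:300,:,::-1]]) if 0 else big[:,:,::-1])
cv2.imwrite("pics/crops.png",b2[:,:,::-1])
E
```

```text
[[264.0617 137.0908]
 [353.5674 132.0245]
 [362.7069 293.4883]
 [273.2012 298.5546]]
[[ 0.7391 -0.1786  0.04  ]
 [ 0.7481 -0.346   0.04  ]
 [ 0.4487 -0.3622  0.04  ]
 [ 0.4391 -0.1987  0.04  ]] [0.3007 0.1676 0.2999 0.1639] [ 0.5938 -0.2714  0.04  ]
top red [(array([328, 280,   9,   8,  44], dtype=int32), array([331.4318, 283.2273]))]
side red [(array([251, 235,   8,  19, 105], dtype=int32), array([254.5238, 243.1524]))]
top brass [(array([287, 259,  10,   7,  55], dtype=int32), array([291.4   , 262.1636])), (array([299, 259,   8,   6,  42], dtype=int32), array([302.1429, 261.5   ]))]
side brass [(array([258, 206,   8,  24, 118], dtype=int32), array([261.4068, 217.7881]))]
top brass [(array([330, 165,   7,   7,  26], dtype=int32), array([333.2692, 168.1154])), (array([284, 168,   6,   7,  26], dtype=int32), array([287.3077, 171.1923])), (array([332, 191,   6,   8,  28], dtype=int32), array([334.6786, 194.2143])), (array([285, 194,   7,   7,  24], dtype=int32), array([288.4583, 197.25  ])), (array([309, 206,   7,   7,  26], dtype=int32), array([311.7692, 208.6538]))]
331 260 [ 0.5092 -0.3052  0.0756] 0.87304384
332 283 [ 0.4702 -0.308   0.1143] 0.83167815
291 263 [ 0.5037 -0.2372  0.0994] 0.8501023
312 184 [ 0.6462 -0.2704  0.0649] 0.8937205
```

View pics/crop.png

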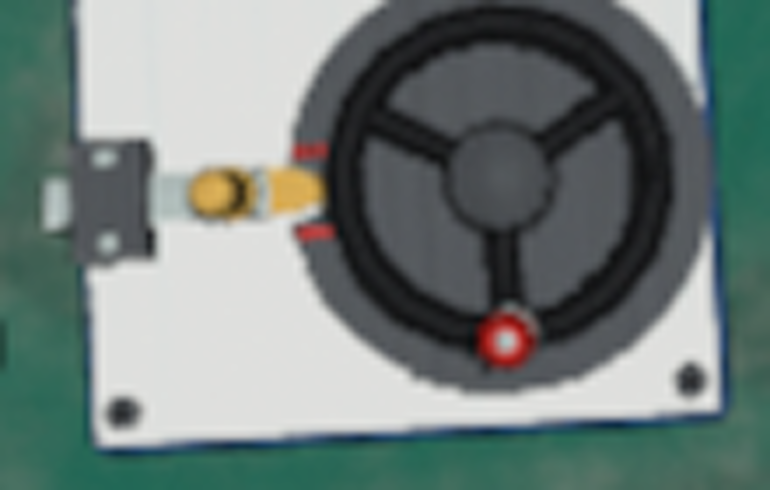

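View pics/crops.png

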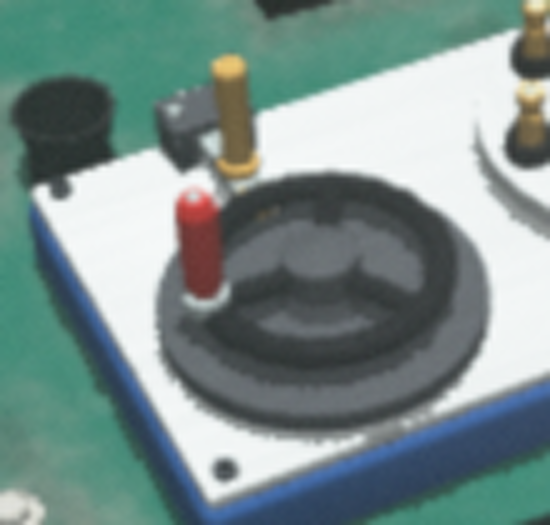

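The crops show the hub at (331.1,260.4), the handle top at (332.1,283.6) and the post top at about (290.9,262.4). The notch sits between its red marks at the bolt nose.

```bash
python3 - <<'E'
from h import *
np.set_printoptions(precision=4,suppress=True)
hub=onz("top",331.1,260.4,.075);ha=onz("top",332.1,283.6,.114);po=onz("top",290.9,262.4,.1)
print(hub,ha,po,np.linalg.norm((ha-hub)[:2]),np.linalg.norm((po-hub)[:2]))
v=hub-ha;w=po-hub;print(np.degrees(np.arctan2(v[1],v[0])),np.degrees(np.arctan2(-w[0],w[1])))
print("side mid handle",onz("side",254.5,244,.094), "post",onz("side",261.5,218,.078))
# side silhouette of handle/post tops
print("side hub",onz("side",215+318/5,195+245/5,.075))
T=np.load("pics/top0.npz")["p"];g=cv2.inRange(T,(150,150,150),(255,255,255))
L=[];Rr=[]
for v in range(160,290,4):
    row=np.where(g[v,255:375])[0]+255
    if 245<v<275: 
        continue
    L.append(onz("top",row[0]-.5,v,.04)[:2]);Rr.append(onz("top",row[-1]+.5,v,.04)[:2])
for E in(L,Rr):
    f=cv2.fitLine(np.float32(E),cv2.DIST_HUBER,0,.01,.01).ravel();print(np.degrees(np.arctan(f[1]/f[0])),f[2:])
E
```

```text
[ 0.5085 -0.3054  0.075 ] [ 0.4691 -0.3081  0.114 ] [ 0.5047 -0.237   0.1   ] 0.039448185699916816 0.0684402656716818
4.015363256738104 3.162001385562084
side mid handle [ 0.4698 -0.3109  0.094 ] post [ 0.5059 -0.2379  0.078 ]
side hub [ 0.5103 -0.3073  0.075 ]
3.3837116 [ 0.5943 -0.1896]
3.410779 [ 0.5793 -0.3546]
```

Call:
{"name": "step_arm", "arguments": {"motion": [[0,3,-2,0,-8],[0,7,-4.5,0,-16],[0,11,-7,0,-24],[0,15,-9.5,0,-32],[0,19,-12,0,-40],[0,23,-14.6,0,-48],[0,27,-17.2,0,-56],[0,30,-19.1,0,-64],[0,32,-20.4,0,-72],[0,34,-21.6,0,-80],[0,35,-22.27,0,-88],[0,35,-22.27,0,-96],[0,35,-22.27,0,-104],[0,35,-22.27,0,-112],[0,35,-22.27,0,-120],[0,35,-22.27,0,-128],[0,35,-22.27,0,-136],[0,35,-22.27,0,-144],[0,35,-22.27,0,-152],[0,35,-22.27,0,-158.8]], "force": 20}}

```text
time: 2.1
tool_pos: [0.506, -0.2656, 0.2306]
tcp_rot: [0.101, -3.139, -0.001]
wrist_force: [-0.3, 0.2, 0.1]
width: -0.004
grip_force: 0.0
```

Call:
{"name": "step_arm", "arguments": {"motion": [[0,0,0,2,0],[0,0,0,4,0],[0,0,0,6,0],[0,0,0,8,0],[0,0,0,10,0],[0,0,0,11.5,0],[0,0,0,13,0],[0,0,0,14,0],[0,0,0,14.5,0],[0,0,0,14.5,0],[0,0,0,14.5,0]]}}

```text
time: 3.2
tool_pos: [0.5069, -0.2661, 0.0869]
tcp_rot: [-0.092, 3.139, -0.001]
wrist_force: [0.1, -0.2, -0.1]
width: 0.002
grip_force: 0.0
```

```bash
python3 - <<'E'
from h import *
p,d=bot.read_camera("side");cv2.imwrite("pics/s1.png",cv2.resize(p[120:320,190:400],None,fx=2.8,fy=2.8,interpolation=2)[:,:,::-1])
s=bot.read_state();print(s["tool_pos"],s["q"],s["wrist_force"])
E
```

```text
[ 0.50703617 -0.26624167  0.08717086] [-5.27018428e-01  2.03314382e-01  1.96219213e+00  9.43876408e-06
  9.74479323e-01 -2.15659319e+00] [-0.1561161   0.47169441  0.12259704]
```

View pics/s1.png

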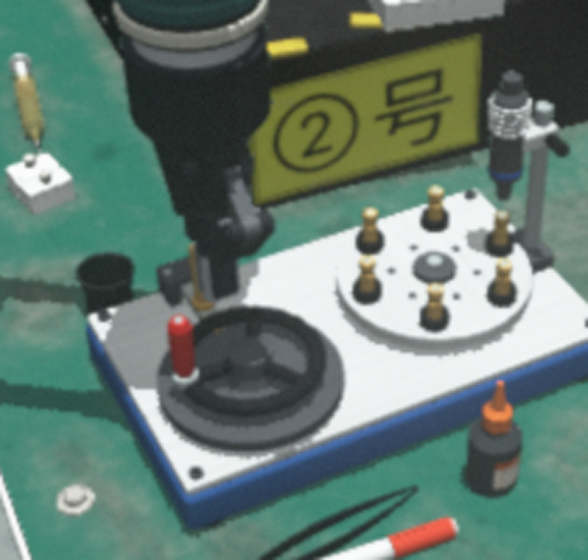

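The closed fingertips stand just on the wheel side of the brass post at about (225,290), clear of the red handle at (180,345). Next I push the post.

Call:
{"name": "step_arm", "arguments": {"motion": [[0,0,0.2,0,0],[0,0,0.4,0,0],[0,0,0.6,0,0],[0,0,0.8,0,0],[0,0,0.9,0,0],[0,0,1.0,0,0],[0,0,1.1,0,0],[0,0,1.2,0,0],[0,0,1.3,0,0],[0,0,1.4,0,0],[0,0,1.5,0,0],[0,0,1.6,0,0],[0,0,1.7,0,0],[0,0,1.8,0,0]]}}

```text
time: 4.65
tool_pos: [0.5053, -0.2478, 0.0863]
tcp_rot: [-0.092, 3.14, -0.0]
wrist_force: [1.5, -2.9, -0.2]
width: 0.001
grip_force: 1.0
```

```bash
cat > look.py <<'E'
from h import *
import sys
np.set_printoptions(precision=4,suppress=True)
H=np.array([.509,-.306]);a=np.radians(3.4);F=np.array([[np.cos(a),np.sin(a)],[-np.sin(a),np.cos(a)]])
def fx(p):return F@(np.array(p)[:2]-H)*1000
def st():
    s=bot.read_state();print("t",s["time"],"tcp",s["tool_pos"],"fix",fx(s["tool_pos"]),"F",s["wrist_force"],"q6",s["q"][5])
def brass(n,lo,hi,box):
    p,d=bot.read_camera(n);h=cv2.cvtColor(p,cv2.COLOR_RGB2HSV);m=cv2.inRange(h,lo,hi)
    if lo[0]==0:m|=cv2.inRange(h,(170,lo[1],lo[2]),(180,255,255))
    x0,y0,x1,y1=box;k=np.zeros_like(m);k[y0:y1,x0:x1]=m[y0:y1,x0:x1]
    N,l,s,c=cv2.connectedComponentsWithStats(k)
    return [(s[i].tolist(),c[i].round(1)) for i in range(1,N) if s[i][4]>8],p
if __name__=="__main__":
    st()
    r,p=brass("side",(12,90,50),(30,255,255),(225,185,285,250));print("post side",r)
    for s,c in r:print(fx(onz("side",c[0],c[1],.078)))
    r,p=brass("top",(12,90,50),(30,255,255),(265,245,312,280));print("post top",r)
    for s,c in r:print(fx(onz("top",c[0],c[1],.1)))
    r,p=brass("side",(0,120,60),(10,255,255),(200,190,330,300));print("handle side",r)
    for s,c in r:q=fx(onz("side",c[0],c[1],.094));print(q,np.degrees(np.arctan2(q[1],-q[0])))
    r,p=brass("top",(0,120,60),(10,255,255),(290,225,370,300));print("handle top",r)
    for s,c in r:q=fx(onz("top",c[0],c[1],.114));print(q,np.degrees(np.arctan2(q[1],-q[0])))
E
python3 look.py
```

```text
t 4.65 tcp [ 0.5053 -0.2478  0.0863] fix [-0.1947 58.3062] F [ 1.5411 -2.8515 -0.2158] q6 -2.1297446705384098
post side [([257, 223, 8, 5, 31], array([260.6, 224.8])), ([261, 230, 6, 4, 16], array([263.2, 231.2]))]
[-7.2659 52.6282]
[-9.736  35.7603]
post top []
handle side [([250, 234, 9, 20, 135], array([254.6, 243.1]))]
[-38.5384  -0.7538] -1.1205545760328472
handle top [([328, 280, 9, 8, 44], array([331.4, 283.2]))]
[-39.1775   1.3613] 1.9899928985868622
```

Call:
{"name": "step_arm", "arguments": {"motion": [[0,0,0.1,0,0],[0,0,0.2,0,0],[0,0,0.3,0,0],[0,0,0.4,0,0],[0,0,0.5,0,0],[0,0,0.5,0,0]]}}

```text
time: 5.45
tool_pos: [0.505, -0.2427, 0.0863]
tcp_rot: [-0.093, 3.14, 0.0]
wrist_force: [-0.0, -1.7, -0.7]
width: 0.001
grip_force: 0.8
```

Call:
{"name": "step_arm", "arguments": {"motion": [[0,0,0.05,0,0],[0,0,0.1,0,0],[0,0,0.15,0,0],[0,0,0.2,0,0],[0,0,0.2,0,0]]}}

```text
time: 5.95
tool_pos: [0.5049, -0.2409, 0.0863]
tcp_rot: [0.092, -3.14, 0.0]
wrist_force: [-0.5, -1.6, -0.7]
width: 0.001
grip_force: 1.1
```

Call:
{"name": "step_arm", "arguments": {"motion": [[0,0,0.05,0,0],[0,0,0.1,0,0],[0,0,0.15,0,0],[0,0,0.2,0,0],[0,0,0.2,0,0]]}}

```text
time: 6.45
tool_pos: [0.5049, -0.2404, 0.0864]
tcp_rot: [-0.093, 3.14, -0.004]
wrist_force: [0.0, -8.6, -1.6]
width: -0.001
grip_force: 3.9
```

Call:
{"name": "step_arm", "arguments": {"motion": [[0,0,0.05,0,0],[0,0,0.1,0,0],[0,0,0.15,0,0],[0,0,0.15,0,0]]}}

```text
time: 6.85
tool_pos: [0.505, -0.2401, 0.0865]
tcp_rot: [-0.094, 3.139, -0.008]
wrist_force: [-0.3, -10.6, -3.0]
width: -0.006
grip_force: 5.7
```

```bash
python3 look.py
```

```text
t 6.85 tcp [ 0.505  -0.2401  0.0865] fix [-0.0979 65.9828] F [ -0.3147 -10.6195  -3.0414] q6 -2.113816948240061
post side [([256, 220, 8, 6, 39], array([259.2, 222.4])), ([259, 227, 7, 7, 32], array([262.4, 229.8]))]
[-6.9542 59.41  ]
[-9.54   39.5903]
post top []
handle side [([250, 234, 9, 20, 134], array([254.6, 243.1]))]
[-38.5384  -0.7538] -1.1205545760328472
handle top [([328, 280, 9, 8, 44], array([331.4, 283.2]))]
[-39.1775   1.3613] 1.9899928985868622
```

Call:
{"name": "step_arm", "arguments": {"motion": [[0,0,-0.8,0,0],[0,0,-1.6,0,0],[0,0,-2.4,0,0],[0,0,-2.4,-2,0],[0,0,-2.4,-4,0],[0,0,-2.4,-6,0],[0,1,-3.4,-6,0],[0,2,-5,-6,0],[0,3,-7,-6,0],[0,4,-9,-6,0],[0,4,-9.7,-6,0],[0,4,-9.7,-6,0]]}}

```text
time: 8.25
tool_pos: [0.4697, -0.3375, 0.1453]
tcp_rot: [0.089, -3.14, -0.001]
wrist_force: [0.3, 0.1, 0.5]
width: -0.001
grip_force: 0.0
```

```bash
python3 look.py; python3 - <<'E'
from h import *
p,d=bot.read_camera("side");q,d=bot.read_camera("top")
a=cv2.resize(p[150:310,200:350],(400,427),interpolation=2);b=cv2.resize(q[235:305,260:370],(600,382),interpolation=2)[:, :400]
cv2.imwrite("pics/s2.png",np.hstack([a,np.pad(b,((0,45),(0,0),(0,0)))])[:,:,::-1])
E
```

```text
t 8.25 tcp [ 0.4697 -0.3375  0.1453] fix [-41.142  -29.0615] F [0.2606 0.118  0.5419] q6 -2.293834494480492
post side []
post top [([279, 260, 9, 7, 47], array([282.5, 262.5]))]
[ 0.4875 83.5149]
handle side [([251, 235, 8, 19, 125], array([254.6, 243.9]))]
[-39.2376  -2.4513] -3.5748568344236724
handle top []
```

View pics/s2.png

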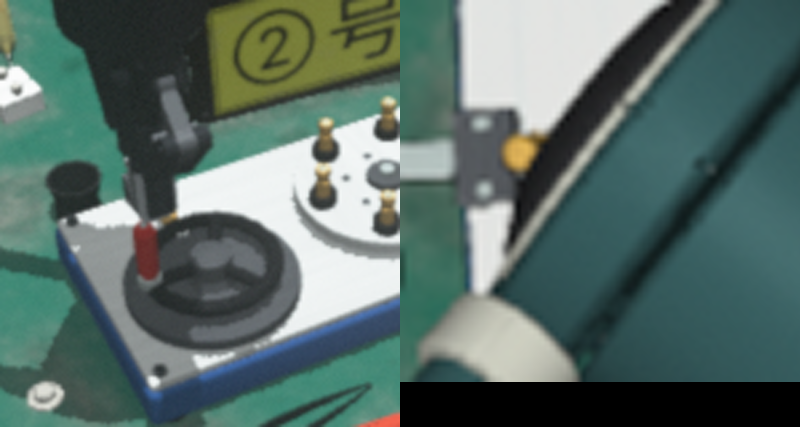

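The post is now at 83.5 mm and fully drawn. The tip is behind the handle, so I descend there.

Call:
{"name": "step_arm", "arguments": {"motion": [[0,-0.1,0,1,0],[0,-0.1,0,2,0],[0,-0.1,0,3,0],[0,-0.1,0,4,0],[0,-0.1,0,5,0],[0,-0.1,0,6,0],[0,-0.1,0.3,6,0],[0,-0.1,0.6,6,0],[0,-0.1,0.8,6,0],[0,-0.1,0.8,6,0]]}}

```text
time: 9.55
tool_pos: [0.4713, -0.3288, 0.0869]
tcp_rot: [-0.093, 3.139, -0.002]
wrist_force: [-0.4, -1.1, -0.7]
width: 0.001
grip_force: 0.4
```

```bash
python3 look.py; python3 - <<'E'
import numpy as np
for k in range(1,21):
    f=np.radians(4*k);c,s=np.cos(f),np.sin(f);print([0,round((40*c+19*s-40)/10,2),round((40*s-19*c+19)/10,2),0,4*k],end=", ")
E
```

```text
t 9.55 tcp [ 0.4713 -0.3288  0.0869] fix [-38.9446 -20.4977] F [-0.4457 -1.104  -0.6787] q6 -2.2819138340786345
post side []
post top [([279, 260, 8, 7, 39], array([281.8, 262.5]))]
[ 0.5576 84.7167]
handle side []
handle top []
[0, np.float64(0.12), np.float64(0.28), 0, 4], [0, np.float64(0.23), np.float64(0.58), 0, 8], [0, np.float64(0.31), np.float64(0.87), 0, 12], [0, np.float64(0.37), np.float64(1.18), 0, 16], [0, np.float64(0.41), np.float64(1.48), 0, 20], [0, np.float64(0.43), np.float64(1.79), 0, 24], [0, np.float64(0.42), np.float64(2.1), 0, 28], [0, np.float64(0.4), np.float64(2.41), 0, 32], [0, np.float64(0.35), np.float64(2.71), 0, 36], [0, np.float64(0.29), np.float64(3.02), 0, 40], [0, np.float64(0.2), np.float64(3.31), 0, 44], [0, np.float64(0.09), np.float64(3.6), 0, 48], [0, np.float64(-0.04), np.float64(3.88), 0, 52], [0, np.float64(-0.19), np.float64(4.15), 0, 56], [0, np.float64(-0.35), np.float64(4.41), 0, 60], [0, np.float64(-0.54), np.float64(4.66), 0, 64], [0, np.float64(-0.74), np.float64(4.9), 0, 68], [0, np.float64(-0.96), np.float64(5.12), 0, 72], [0, np.float64(-1.19), np.float64(5.32), 0, 76], [0, np.float64(-1.43), np.float64(5.51), 0, 80],
```

Call:
{"name": "step_arm", "arguments": {"motion": [[0,0.12,0.28,0,4],[0,0.23,0.58,0,8],[0,0.31,0.87,0,12],[0,0.37,1.18,0,16],[0,0.41,1.48,0,20],[0,0.43,1.79,0,24],[0,0.42,2.1,0,28],[0,0.4,2.41,0,32],[0,0.35,2.71,0,36],[0,0.29,3.02,0,40],[0,0.2,3.31,0,44],[0,0.09,3.6,0,48],[0,-0.04,3.88,0,52],[0,-0.19,4.15,0,56],[0,-0.35,4.41,0,60],[0,-0.54,4.66,0,64],[0,-0.74,4.9,0,68],[0,-0.96,5.12,0,72],[0,-1.19,5.32,0,76],[0,-1.43,5.51,0,80]]}}

```text
time: 11.75
tool_pos: [0.4814, -0.2727, 0.0867]
tcp_rot: [-1.951, -2.461, 0.001]
wrist_force: [-2.6, -0.4, 2.9]
width: -0.002
grip_force: 1.6
```

```bash
python3 look.py
```

```text
t 11.75 tcp [ 0.4814 -0.2727  0.0867] fix [-25.5595  34.8731] F [-2.6088 -0.4249  2.9446] q6 -0.7900228880952395
post side []
post top []
handle side [([263, 213, 5, 20, 80], array([265.3, 222.5]))]
[-4.2255 36.7863] 83.4474447226722
handle top []
```

Call:
{"name": "step_arm", "arguments": {"motion": [[0,0.12,0.28,0,4],[0,0.23,0.58,0,8],[0,0.31,0.87,0,12],[0,0.37,1.18,0,16],[0,0.41,1.48,0,20],[0,0.43,1.79,0,24],[0,0.42,2.1,0,28],[0,0.4,2.41,0,32],[0,0.35,2.71,0,36],[0,0.29,3.02,0,40],[0,0.2,3.31,0,44],[0,0.09,3.6,0,48],[0,-0.04,3.88,0,52],[0,-0.19,4.15,0,56],[0,-0.35,4.41,0,60],[0,-0.54,4.66,0,64],[0,-0.74,4.9,0,68],[0,-0.96,5.12,0,72],[0,-1.19,5.32,0,76],[0,-1.43,5.51,0,80]]}}

```text
time: 13.95
tool_pos: [0.5387, -0.273, 0.0862]
tcp_rot: [-3.075, -0.633, 0.001]
wrist_force: [-1.4, 2.6, 2.1]
width: 0.003
grip_force: 1.6
```

```bash
python3 look.py
```

```text
t 13.95 tcp [ 0.5387 -0.273   0.0862] fix [31.5983 31.1859] F [-1.4039  2.6105  2.0776] q6 0.6528807791313542
post side [([255, 202, 9, 24, 125], array([258.3, 214.6])), ([259, 227, 7, 7, 33], array([262.5, 229.8]))]
[-0.3938 79.0183]
[-9.3936 39.5126]
post top []
handle side [([293, 215, 6, 19, 94], array([295.9, 223.4]))]
[39.0468 11.2972] 163.8634929891103
handle top []
```

Call:
{"name": "step_arm", "arguments": {"motion": [[0,0.12,0.28,0,4],[0,0.23,0.58,0,8],[0,0.31,0.87,0,12],[0,0.37,1.18,0,16],[0,0.41,1.48,0,20],[0,0.43,1.79,0,24],[0,0.42,2.1,0,28],[0,0.4,2.41,0,32],[0,0.35,2.71,0,36],[0,0.29,3.02,0,40],[0,0.2,3.31,0,44],[0,0.09,3.6,0,48],[0,-0.04,3.88,0,52],[0,-0.19,4.15,0,56],[0,-0.35,4.41,0,60],[0,-0.54,4.66,0,64],[0,-0.74,4.9,0,68],[0,-0.96,5.12,0,72],[0,-1.19,5.32,0,76],[0,-1.43,5.51,0,80]]}}

```text
time: 16.15
tool_pos: [0.5486, -0.3298, 0.0863]
tcp_rot: [-2.764, 1.491, -0.003]
wrist_force: [2.4, 1.5, -0.2]
width: 0.002
grip_force: 1.5
```

```bash
python3 look.py
```

```text
t 16.15 tcp [ 0.5486 -0.3298  0.0863] fix [ 38.0787 -26.1424] F [ 2.3669  1.4898 -0.1742] q6 1.9785014106361694
post side [([255, 202, 9, 24, 134], array([258.3, 214.4])), ([259, 227, 7, 7, 38], array([262.4, 230. ]))]
[-0.1877 79.5115]
[-9.7354 39.1305]
post top [([279, 260, 10, 7, 56], array([283.4, 262.6])), ([291, 260, 8, 6, 40], array([294. , 262.3]))]
[ 0.2262 81.9785]
[-0.322  63.7613]
handle side [([294, 236, 8, 20, 134], array([297.7, 245. ]))]
[ 19.2182 -36.2895] -117.90480423944616
handle top []
```

Call:
{"name": "step_arm", "arguments": {"motion": [[0,0,-0.5,0,0],[0,0,-1,0,0],[0,0,-1,-2,0],[0,0,-1,-4,0],[0,0,-1,-6,0],[0,0,-1,-6,-8],[0,0,-1,-6,-16],[0,0,-1,-6,-24],[0,0,-1,-6,-32],[0,0,-1,-6,-40],[0,0,-1,-6,-48],[0,0,-1,-6,-56],[0,0,-1,-6,-64],[0,0,-1,-6,-72],[0,0,-1,-6,-80],[0,0,-1,-6,-88],[0,0,-1,-6,-96],[0,0,-1,-6,-104],[0,0,-1,-6,-112],[0,0,-1,-6,-120]]}}

```text
time: 18.35
tool_pos: [0.5561, -0.3244, 0.1462]
tcp_rot: [-2.668, -1.659, 0.001]
wrist_force: [0.4, -0.0, 0.4]
width: -0.0
grip_force: 0.0
```

Call:
{"name": "step_arm", "arguments": {"motion": [[0,0,0,0,-8],[0,0,0,0,-16],[0,0,0,0,-24],[0,0,0,0,-32],[0,0,0,0,-40],[0,0,0,0,-48],[0,0,0,0,-56],[0,0,0,0,-60],[0,0,0,1.5,-60],[0,0,0,3,-60],[0,0,0,4.5,-60],[0,0,0,6,-60],[0,0,0,6,-60]]}}

```text
time: 19.65
tool_pos: [0.5535, -0.323, 0.082]
tcp_rot: [-1.487, -2.759, -0.001]
wrist_force: [-0.5, 0.7, -0.8]
width: 0.002
grip_force: 0.0
```

```bash
python3 look.py;python3 - <<'E'
import numpy as np
# -y face: hub at (+40,-19) in tool frame
for k in range(1,21):
    f=np.radians(4*k);c,s=np.cos(f),np.sin(f);print([0,round(float(-(40*c+19*s-40)/10),2),round(float(-(40*s-19*c+19)/10),2),0,4*k],end=", ")
E
```

```text
t 19.65 tcp [ 0.5535 -0.323   0.082 ] fix [ 43.4228 -19.6458] F [-0.5142  0.7068 -0.8027] q6 -1.149083560284134
post side [([255, 202, 9, 24, 137], array([258.3, 214.1])), ([259, 227, 7, 7, 37], array([262.3, 230.1]))]
[ 0.1219 80.252 ]
[-9.9793 38.9783]
post top [([279, 259, 10, 8, 60], array([283.3, 262.5])), ([291, 260, 8, 6, 40], array([294. , 262.3]))]
[ 0.4073 82.1414]
[-0.322  63.7613]
handle side [([294, 236, 8, 20, 134], array([297.7, 245. ]))]
[ 19.2182 -36.2895] -117.90480423944616
handle top []
[0, -0.12, -0.28, 0, 4], [0, -0.23, -0.58, 0, 8], [0, -0.31, -0.87, 0, 12], [0, -0.37, -1.18, 0, 16], [0, -0.41, -1.48, 0, 20], [0, -0.43, -1.79, 0, 24], [0, -0.42, -2.1, 0, 28], [0, -0.4, -2.41, 0, 32], [0, -0.35, -2.71, 0, 36], [0, -0.29, -3.02, 0, 40], [0, -0.2, -3.31, 0, 44], [0, -0.09, -3.6, 0, 48], [0, 0.04, -3.88, 0, 52], [0, 0.19, -4.15, 0, 56], [0, 0.35, -4.41, 0, 60], [0, 0.54, -4.66, 0, 64], [0, 0.74, -4.9, 0, 68], [0, 0.96, -5.12, 0, 72], [0, 1.19, -5.32, 0, 76], [0, 1.43, -5.51, 0, 80],
```

Call:
{"name": "step_arm", "arguments": {"motion": [[0,-0.1,-0.45,-0.3,0],[0,-0.1,-0.9,-0.3,0],[0,-0.22,-1.18,-0.3,4],[0,-0.33,-1.48,-0.3,8],[0,-0.41,-1.77,-0.3,12],[0,-0.47,-2.08,-0.3,16],[0,-0.51,-2.38,-0.3,20],[0,-0.53,-2.69,-0.3,24],[0,-0.52,-3.0,-0.3,28],[0,-0.5,-3.31,-0.3,32],[0,-0.45,-3.61,-0.3,36],[0,-0.39,-3.92,-0.3,40],[0,-0.3,-4.21,-0.3,44],[0,-0.19,-4.5,-0.3,48],[0,-0.06,-4.78,-0.3,52],[0,0.09,-5.05,-0.3,56],[0,0.25,-5.31,-0.3,60],[0,0.44,-5.56,-0.3,64],[0,0.64,-5.8,-0.3,68],[0,0.86,-6.02,-0.3,72]]}}

```text
time: 21.85
tool_pos: [0.5022, -0.3522, 0.0908]
tcp_rot: [2.829, 1.355, 0.003]
wrist_force: [3.3, -1.8, 0.7]
width: -0.001
grip_force: 1.6
```

```bash
python3 look.py
```

```text
t 21.85 tcp [ 0.5022 -0.3522  0.0908] fix [ -9.5527 -45.7432] F [ 3.2869 -1.7559  0.7001] q6 0.025558049878432
post side []
post top [([279, 260, 10, 7, 60], array([283.4, 262.7]))]
[ 0.0552 81.9872]
handle side [([267, 244, 9, 19, 113], array([270.5, 253.3]))]
[-25.7356 -33.4115] -52.394340450813374
handle top []
```

Call:
{"name": "step_arm", "arguments": {"motion": [[0,-0.12,-0.28,0,4],[0,-0.23,-0.58,0,8],[0,-0.31,-0.87,0,12],[0,-0.37,-1.18,0,16],[0,-0.41,-1.48,0,20],[0,-0.43,-1.79,0,24],[0,-0.42,-2.1,0,28],[0,-0.4,-2.41,0,32],[0,-0.35,-2.71,0,36],[0,-0.29,-3.02,0,40],[0,-0.2,-3.31,0,44],[0,-0.2,-3.31,0,44]]}}

```text
time: 23.25
tool_pos: [0.4741, -0.332, 0.0901]
tcp_rot: [3.134, 0.203, 0.001]
wrist_force: [0.2, -2.9, 1.5]
width: 0.003
grip_force: 1.2
```

```bash
python3 look.py
```

```text
t 23.25 tcp [ 0.4741 -0.332   0.0901] fix [-36.375  -23.9131] F [ 0.1654 -2.9465  1.5029] q6 0.7878588168247811
post side []
post top [([279, 260, 9, 7, 42], array([282.1, 262.4]))]
[ 0.6986 84.1929]
handle side []
handle top []
```

Call:
{"name": "step_arm", "arguments": {"motion": [[0,0,0.7,0,0],[0,0,1.5,0,0],[0,0,1.5,-3,0],[0,0,1.5,-6,0],[0,0,1.5,-10,0],[0,-1,4,-12,0],[0,-2,8,-12,0],[0,-4,12,-12,0],[0,-6,16,-12,0],[0,-8,20,-12,0],[0,-10,24,-12,0],[0,-11,26,-12,0],[0,-11,26,-12,0]]}}

```text
time: 24.75
tool_pos: [0.3958, -0.6065, 0.2077]
tcp_rot: [-3.134, -0.196, 0.002]
wrist_force: [0.8, 0.7, 0.2]
width: 0.004
grip_force: 0.0
```

```bash
python3 look.py; python3 - <<'E'
from h import *
q,d=bot.read_camera("top");b=cv2.resize(q[235:305,260:370],None,fx=7,fy=7,interpolation=2);cv2.imwrite("pics/t3.png",b[:,:,::-1])
E
```

```text
t 24.75 tcp [ 0.3958 -0.6065  0.2077] fix [-130.8615 -293.2779] F [0.8348 0.6501 0.1637] q6 0.4191579238861825
post side []
post top [([279, 260, 10, 7, 58], array([283.4, 262.6])), ([291, 260, 8, 6, 40], array([294. , 262.3]))]
[ 0.2262 81.9785]
[-0.322  63.7613]
handle side []
handle top [([302, 258, 5, 2, 9], array([303.8, 258.6])), ([330, 280, 9, 7, 40], array([333.4, 282.9]))]
[ 4.7505 45.4928] 95.96141133435235
[-38.87    -2.0232] -2.9796052575633216
```

View pics/t3.png

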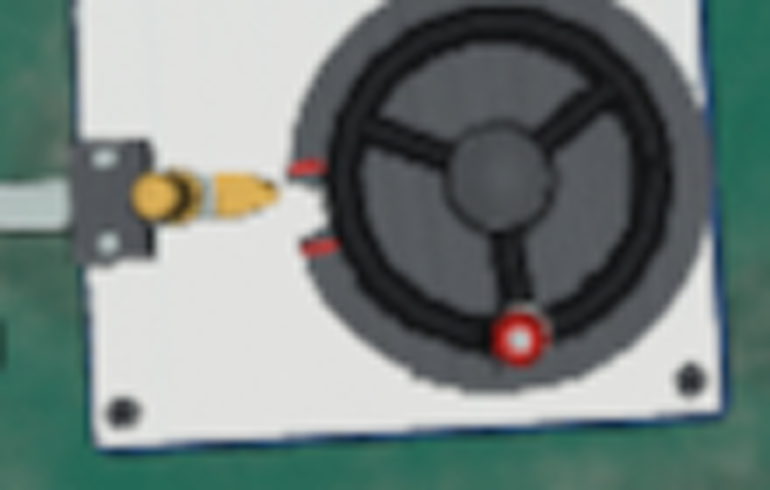

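The handle is at (334.1,283.5), which is 2 px (about 3.4 mm, 0.086 rad) short of its start. The notch edges are near (300,258) and (306,270). I go back and push the remaining 3.4 mm.

Call:
{"name": "step_arm", "arguments": {"motion": [[0,2,-4,0,0],[0,4,-8,0,0],[0,6,-12,0,0],[0,8,-16,0,0],[0,10,-20,0,0],[0,10.8,-23,0,0],[0,10.8,-24.5,0,0],[0,10.8,-24.5,3,0],[0,10.8,-24.5,6,0],[0,10.8,-24.5,9,0],[0,10.8,-24.5,11,0],[0,10.8,-24.5,12,0],[0,10.8,-24.5,12,0]]}}

```text
time: 26.3
tool_pos: [0.4727, -0.3456, 0.0878]
tcp_rot: [-3.133, -0.202, 0.004]
wrist_force: [-0.1, 1.2, -0.2]
width: 0.001
grip_force: 0.0
```

```bash
python3 -c "
from look import *
st()"
```

```text
t 26.3 tcp [ 0.4727 -0.3456  0.0878] fix [-38.6019 -37.419 ] F [-0.0743  1.178  -0.1776] q6 0.7681511631903805
```

Call:
{"name": "step_arm", "arguments": {"motion": [[0,0,-0.4,0,0],[0,0,-0.8,0,0],[0,0,-1.1,0,0],[0,0,-1.3,0,0],[0,0,-1.4,0,0],[0,0,-1.5,0,0],[0,0,-1.6,0,0],[0,0,-1.7,0,0],[0,0,-1.7,0,0]]}}

```text
time: 27.2
tool_pos: [0.472, -0.3302, 0.0897]
tcp_rot: [3.134, 0.202, 0.001]
wrist_force: [0.0, -2.1, 2.3]
width: -0.003
grip_force: 1.4
```

```bash
python3 -c "
from look import *
st()"
```

```text
t 27.2 tcp [ 0.472  -0.3302  0.0897] fix [-38.3871 -21.9414] F [ 0.0292 -2.1032  2.3015] q6 0.7888983566573156
```

Call:
{"name": "step_arm", "arguments": {"motion": [[0,0,-0.05,0,0],[0,0,-0.1,0,0],[0,0,-0.15,0,0],[0,0,-0.15,0,0]]}}

```text
time: 27.6
tool_pos: [0.4716, -0.3282, 0.0893]
tcp_rot: [3.135, 0.202, 0.0]
wrist_force: [0.4, -1.8, 1.4]
width: 0.003
grip_force: 1.3
```

```bash
python3 -c "
from look import *
st()"
```

```text
t 27.6 tcp [ 0.4716 -0.3282  0.0893] fix [-38.661  -19.9206] F [ 0.4155 -1.8231  1.4335] q6 0.7907674209531275
```

Call:
{"name": "step_arm", "arguments": {"motion": [[0,0,0.6,0,0],[0,0,1.2,0,0],[0,0,1.2,-2,0],[0,0,1.2,-4,0],[0,0,1.2,-6.5,1],[0,1,-1,-6.5,2],[0,2.2,-4,-6.5,4],[0,3.5,-8,-6.5,4],[0,4.4,-11,-6.5,4],[0,4.8,-13,-6.5,4],[0,4.8,-13,-6.5,4]]}}

```text
time: 28.7
tool_pos: [0.5019, -0.1906, 0.1535]
tcp_rot: [-3.138, -0.097, 0.003]
wrist_force: [-0.8, -0.4, -0.3]
width: -0.001
grip_force: 0.0
```

```bash
python3 look.py
```

```text
t 28.7 tcp [ 0.5019 -0.1906  0.1535] fix [ -0.2473 115.6132] F [-0.7893 -0.4019 -0.3057] q6 1.0987439860858612
post side [([255, 202, 9, 24, 119], array([258.1, 214.4])), ([259, 227, 7, 7, 39], array([262.2, 229.9]))]
[-0.4905 79.6721]
[-9.9306 39.5156]
post top [([291, 260, 8, 6, 39], array([294.1, 262.3]))]
[-0.332  63.5898]
handle side [([251, 234, 8, 20, 115], array([254.4, 243. ]))]
[-38.7277  -0.3944] -0.5834519325033272
handle top [([302, 255, 5, 2, 10], array([304. , 255.5])), ([328, 280, 8, 8, 40], array([331.2, 283.1]))]
[ 9.9498 44.874 ] 102.50184623995939
[-38.9913   1.6872] 2.4777099271037617
```

The wheel is within 0.5° of one full turn. I lower the tip behind the post and push the bolt home.

Call:
{"name": "step_arm", "arguments": {"motion": [[0,0,0,2,0],[0,0,0,4,0],[0,0,0,5.5,0],[0,0,0,6.5,0],[0,0,0,6.5,0],[0,0,0.4,6.5,0],[0,0,0.8,6.5,0],[0,0,1.1,6.5,0],[0,0,1.3,6.5,0],[0,0,1.4,6.5,0],[0,0,1.5,6.5,0],[0,0,1.6,6.5,0],[0,0,1.7,6.5,0],[0,0,1.8,6.5,0],[0,0,1.9,6.5,0],[0,0,2.0,6.5,0],[0,0,2.1,6.5,0],[0,0,2.2,6.5,0],[0,0,2.3,6.5,0],[0,0,2.4,6.5,0]]}}

```text
time: 30.9
tool_pos: [0.5038, -0.2172, 0.0893]
tcp_rot: [-3.14, -0.092, 0.0]
wrist_force: [0.5, 3.2, 3.3]
width: 0.003
grip_force: 2.3
```

```bash
python3 look.py
```

```text
t 30.9 tcp [ 0.5038 -0.2172  0.0893] fix [ 0.0598 88.9993] F [0.4749 3.231  3.346 ] q6 1.0596271432192816
post side [([257, 206, 9, 25, 131], array([261.1, 218. ]))]
[ 0.336  68.4702]
post top []
handle side [([250, 234, 9, 20, 129], array([254.5, 243. ]))]
[-38.5893  -0.4678] -0.6945373228648201
handle top [([328, 280, 8, 8, 40], array([331.2, 283.1]))]
[-38.9913   1.6872] 2.4777099271037617
```

Nearly home. I keep pushing in small steps until it reaches the stop.

Call:
{"name": "step_arm", "arguments": {"motion": [[0,0,0.05,0,0],[0,0,0.1,0,0],[0,0,0.15,0,0],[0,0,0.15,0,0]]}}

```text
time: 31.5
tool_pos: [0.5038, -0.2175, 0.0893]
tcp_rot: [-3.138, -0.092, 0.0]
wrist_force: [0.1, 6.7, 4.6]
width: 0.002
grip_force: 4.0
```

Call:
{"name": "step_arm", "arguments": {"motion": [[0,0,0.05,0,0],[0,0,0.1,0,0],[0,0,0.15,0,0],[0,0,0.2,0,0],[0,0,0.2,0,0]]}}

```text
time: 32.0
tool_pos: [0.5038, -0.2179, 0.0893]
tcp_rot: [-3.136, -0.091, 0.001]
wrist_force: [-0.5, 12.1, 7.9]
width: 0.001
grip_force: 6.8
```

Call:
{"name": "step_arm", "arguments": {"motion": [[0,0,-0.5,0,0],[0,0,-1,0,0],[0,0,-1.8,0,0],[0,0,-2.5,0,0],[0,0,-2.5,-2,0],[0,0,-2.5,-5,0],[0,0,-2.5,-9,0],[0,0,-2.5,-13,0],[0,-3,-2.5,-15,0],[0,-7,-2.5,-16,0],[0,-11,-2.5,-16,0],[0,-11,-2.5,-16,0],[0,-11,-2.5,-16,0]]}}

```text
time: 33.3
tool_pos: [0.3923, -0.202, 0.2493]
tcp_rot: [3.14, 0.091, 0.002]
wrist_force: [-0.4, 0.4, -0.3]
width: 0.001
grip_force: 0.0
```

```bash
python3 look.py; python3 - <<'E'
from h import *
p,d=bot.read_camera("side");q,d=bot.read_camera("top")
a=cv2.resize(p[150:330,205:420],(400,335),interpolation=2);b=cv2.resize(q[135:305,250:400],(380,431),interpolation=2)
cv2.imwrite("pics/s4.png",np.hstack([np.pad(a,((0,96),(0,0),(0,0))),b])[:,:,::-1])
E
```

```text
t 33.3 tcp [ 0.3923 -0.202   0.2493] fix [-110.2937  110.7136] F [-0.3597  0.4014 -0.2536] q6 0.9810930011119592
post side [([258, 206, 8, 24, 118], array([261.4, 217.8]))]
[ 0.9918 68.7159]
post top [([287, 259, 10, 7, 55], array([291.4, 262.2])), ([299, 259, 8, 6, 39], array([302. , 261.5]))]
[ 0.1093 68.213 ]
[ 0.2451 49.9682]
handle side [([251, 234, 7, 20, 109], array([254.4, 243. ]))]
[-38.7277  -0.3944] -0.5834519325033272
handle top [([302, 255, 5, 2, 10], array([304. , 255.5])), ([328, 280, 8, 8, 40], array([331.2, 283.1]))]
[ 9.9498 44.874 ] 102.50184623995939
[-38.9913   1.6872] 2.4777099271037617
```

View pics/s4.png

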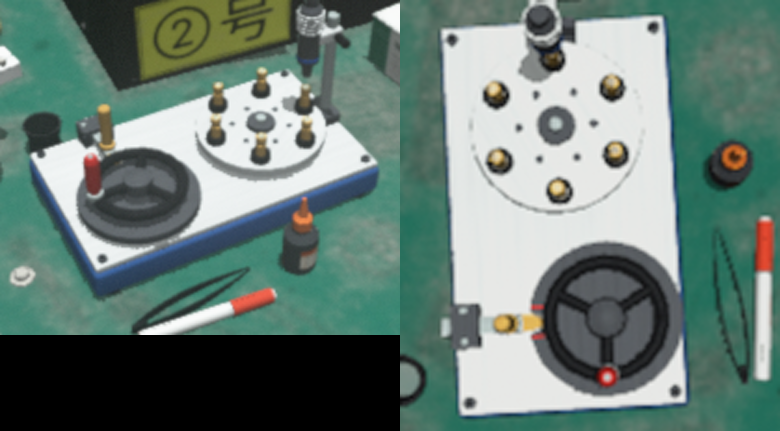

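The pictures show the post back at its starting pixels, (291.4,262.2) in the top view and (261.4,217.8) in the side view. The nose is between the red marks, all six barrels are standing, and the bottle, tweezers and marker are undisturbed.

```bash
python3 -c "
from workcell import bot
print(bot.finish_job())"
```

```text
the job is handed in; nothing more can be done
None
```

I drew the bolt, pushed the wheel clockwise through one full turn and pushed the bolt back home; the last pictures show all six barrels standing with one under the lamp, and I handed the job in at about 33 s.

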